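# Put the crank bolt away in the swing-cap canister and screw it shut

## Task

Put the chrome crank bolt into the open grey canister that has the swing arm, swing its captive cap over until it is centred on the mouth, and then screw the cap down clockwise until it is fully tight. Leave the other things on the shelf where they are, and do not screw the cap down before it is over the mouth.

Things in the scene. Friction and masses are not known exactly. Their poses are not given: they have to be found in the camera images.
- bolt_center (a point): Centre of the loose chrome crank bolt with its nut run on: 80 mm long, lying on the board. x axis along the bolt. Bare shank 14 mm in diameter and 52 mm long between the head and the nut (each a hexagon 24 mm across flats, 12 mm thick); 4 mm of shank end stands out beyond the nut. The centre lies 12 mm above the board. About 0.16 kg.
- mouth (a point): Centre of the mouth (rim height, 122 mm above the board) of the fixed grey steel canister that stands with a steel post on a plywood base 12 mm thick. Mouth 92 mm in inner diameter; neck 100 mm in outer diameter and 14 mm high; body 120 mm in diameter; canister inside about 105 mm deep. z up; x points from the mouth to the post of the swing arm, 160 mm away. A second, shut canister without a post or arm stands apart on the robot's right and is not used.
- post (a point): The swing arm's pivot, on the axis of the steel post, at mid-height of the arm (155 mm above the board). The arm is a steel bar 24 mm wide and 10 mm thick, its top face 5 mm above this point, carrying the cap 160 mm from the post axis. Axes as those of mouth.
- swing (a joint): Swing arm's angle about the vertical post, rad: 0 = the cap is centred over the mouth (there is no stop there: it can be pushed past, to -0.35), positive = swung open, anticlockwise seen from above, to the right as the robot sees it, up to 1.85. Starts between 1.1 and 1.7. Stiff: stays where it is left; friction torque about 0.35 N m (5 N at the handle pin).
- pin_grip (a point): Grip point on the upright black handle pin on the swing arm, 70 mm from the post axis and 90 mm from the cap's axis: a round pin 16 mm in diameter that stands 55 mm above the arm (31 mm of it below this point, 24 mm above). Turns about the post with the arm; its x axis lies along the arm, pointing to the post.
- cap_center (a point): Centre of the underside of the cap: a grey steel disc 120 mm in diameter, 8 mm thick, with a skirt 8 mm deep below (inner diameter 114 mm, so 7 mm of room all round over the neck). It hangs from the end of the swing arm on a screw. Fully raised this point is 12 mm above rim height, fully screwed down it is at rim height.
- cap_grip (a point): Centre of the black grip bar on top of the cap's screw, above the arm, on the cap's axis: a bar 64 mm long (along this point's x axis), 16 mm thick (along y), 40 mm high (from 22 mm below this point to 18 mm above it); fully raised it is 43 mm above the arm's centre line, with the bar's lower edge 16 mm above the arm's top face; it comes down 12 mm in all. Turns with the cap.
- cap_turn (a joint): Turn of the cap, rad: 0 = fully raised, 2.4 = screwed fully down (hard stop); grows clockwise seen from above. The cap comes down 5 mm per rad. At 0 the grip bar lies along the swing arm. Starts between 0 and 0.35; friction torque about 0.12 N m; it stays where it is left, and turns with the arm while the arm swings. Needs two grasps.
- wrench: Bystander, leave alone: steel pipe wrench 210 mm long lying flat on the right; origin under it near its middle.
- ebox: Bystander, leave alone: loose grey electrical box 106 x 106 x 53 mm, origin at the centre of its underside.
- nipple: Bystander, leave alone: short steel pipe standing upright, 42 mm in diameter, 60 mm high, origin at the centre of its underside.
- oil: Bystander, leave alone: white plastic oil bottle 60 mm in diameter, 170 mm high, origin at the centre of its underside.

How it is judged:
On the way, in this order (a step that is already met when the one before it is completed fails the run):
1. the bolt is inside the canister, while the cap is still swung open (horizontal distance between bolt_center and mouth below 0.046 m and z of bolt_center in the frame of mouth below -0.008 m and value of joint swing above 0.5 rad), for 0.2 s.
2. the cap is centred over the mouth (within 7 mm) and not yet screwed down (horizontal distance between bolt_center and mouth below 0.046 m and z of bolt_center in the frame of mouth below -0.008 m and horizontal distance between cap_center and mouth below 0.007 m and value of joint cap_turn below 1 rad), for 0.2 s.
At the end, for the whole second after the job is handed in: The bolt is inside the canister, the cap is centred on the mouth within 7 mm and screwed down to within 0.15 rad of its stop (horizontal distance between bolt_center and mouth below 0.046 m and z of bolt_center in the frame of mouth below -0.008 m and horizontal distance between cap_center and mouth below 0.007 m and value of joint cap_turn above 2.25 rad and velocity of joint cap_turn below 0.05 rad/s); the robot touches nothing.
It fails at once if the cap is screwed down (more than 1.1 rad) while it is more than 10 mm off the mouth's centre (value of joint cap_turn above 1.1 rad and horizontal distance between cap_center and mouth above 0.01 m).
It fails at once if a bystander (pipe wrench, electrical box, pipe or oil bottle) is shifted by more than 30 mm (distance of any of wrench, ebox, nipple, oil from where it was at the start of the episode above 0.03 m).
It also fails if it takes over 72 s, if anything falls off the work surface, if the arm or the gripper's body presses on something with over 40 N, if the wrist force passes 120 N, or if a joint passes its speed limit or range.

## Robot

A 6-joint arm with a two-finger parallel gripper is mounted at the origin on the work surface. World frame = base frame: x ahead of the robot, y to its left, z up, the work surface at z = 0. Lengths are in m, angles in rad, forces in N, time in s.
With the tool pointing down it reaches from about 0.375 to 0.9 m from the base axis. Payload 3.1 kg.
Tool frame: the origin (TCP) lies at the very end of the fingers, on their centre line; the grasp point (between the pads) lies 19 mm behind it; z points along the fingers, y is the line along which they close (so a half turn about z gives the same grasp; the last joint's range is limited). The gripper opens to 87 mm and grips with 3 to 60 N. Pads are 19 mm wide; open, the fingers measure 117 mm over their backs; the gripper's body (75 mm by 190 mm) begins 51 mm behind the grasp point.
Start: joints at [-1.383, 0.527, 1.433, -0, 1.181, -0.178], TCP at [0.224, -0.584, 0.223] pointing down, gripper open.
Joint ranges: [-3.08, 3.08], [-0.75, 2.2], [0.22, 2.44], [-1.43, 4.57], [0, 2.65], [-2.85, 2.85]. Speed limits (rad/s): [2.79, 2.79, 3.14, 3.14, 3.14, 3.14].

## Interface

Orientations are given as a 3x3 rotation matrix whose columns are the frame's x, y, z axes.
In Python, from plant import robot, imaging, job gives the robot as it stands.
- The arm moves only by the shell command python3 -m creep 'ROWS' [FORCE]. ROWS is JSON, a list of rows, each a list of 3 entries, a list of its own where there are three numbers: the shift along the tool's x, y, z in mm, then the turn, a rotation vector about the tool's x, y, z in degrees, then the opening in per cent of the stroke, from 0 (shut) to 100 (fully open). A call has 1 to 5 rows; each row is the pose to reach, as a shift and turn from the pose commanded when the call began, along the tool's axes at that moment; what a row does not reach only later rows make up. A row lasts 1/8 s, in which the tool goes at most 62.5 mm and 10.7 degrees, less where a joint would pass 70% of its speed; a pose out of reach is approached as far as the arm can. A call with a gripper value outside its range is refused whole. The fingers move at their own pace and stop on an object; FORCE is the grip in N (left out, the last holds). Time passes only in rows, so rows that repeat a pose let the fingers close. It gives the time, the measured TCP pose, the force, the opening and the grip force at its end, in the units of the state.
- robot.sense(): the state, without advancing time (a new reading comes with each control period).
- imaging.capture(name): name is "scene" or "top"; returns (picture, depth): 420x560x3 uint8, red, green, blue; 420x560 float32, m along the optical axis (not along the pixel's ray), 0 where there is no reading.
- imaging.get_calibration(name): a dict with "fx", "fy", "cx", "cy" (pixels), "R" (3x3) and "t" (3): a world point X has camera coordinates R X + t. Camera axes: x right, y down, z forward; pixel columns grow to the right and rows downward; lengths in m; the calibration is good to about 2 mm. A picture is of the moment at which its call begins. get_calibration takes no time and is no camera call.
- job.finish_job(): hands the job in; it is judged then, once.
The state is a dict: "t": time; "joint_pos": joint angles; "qvel": joint speeds; "joint_efforts": joint torques, N m; "ee_pos": TCP position; "tcp_rot": TCP orientation; "contact_force": force on the tool from outside, world axes, zero at the start; "ft_torque": the same for the moment, N m; "grip_width": opening from 0.0 (shut) to 1.0 (fully open); "grasp_force": force on a finger pad.
Only numpy, scipy, OpenCV 4.12 (cv2) and the standard library are available. Lean on these libraries where they do the work, as an engineer would, in place of code of your own. Each camera call takes 0.05 s, during which the arm holds its last target. There are 200 camera calls.

## Working session

There is one attempt and no reset: what is moved stays moved. The work goes in short steps, Python scripts to look and compute and a shell command to move; the robot and the scene stay as the last step left them, time stands still between calls to the robot, and variables do not carry over. Pictures are saved under pics/ and viewed, at most 10 in all, crops included, and the job is handed in when it is done.

```bash
ls; mkdir -p pics; python3 - <<'E'
from plant import robot, imaging, job
import cv2,numpy as np
for n in("scene","top"):
    p,d=imaging.capture(n); cv2.imwrite(f"pics/{n}0.png",p[:,:,::-1]); np.savez(f"pics/{n}0.npz",p=p,d=d)
    c=imaging.get_calibration(n); print(n,c,(d>0).mean())
s=robot.sense(); print(s)
E
```

```text
pics
scene {'fx': 534.5928884527101, 'fy': 534.5928884527101, 'cx': 283.7409578666489, 'cy': 210.20918788212347, 'R': array([[-0.18678146,  0.98239991,  0.00176294],
       [ 0.78166065,  0.14970189, -0.6054717 ],
       [-0.59507926, -0.11171287, -0.79586488]]), 't': array([ 0.0724353 , -0.30846234,  1.71235059])} 0.996109693877551
top {'fx': 434.51110511447524, 'fy': 434.51110511447524, 'cx': 275.342748712059, 'cy': 212.16043772830704, 'R': array([[ 0.01499198, -0.99961558,  0.02332232],
       [-0.98799901, -0.01839586, -0.15336086],
       [ 0.15373094, -0.02074325, -0.98789499]]), 't': array([0.00166127, 0.53046638, 1.11514797])} 0.9960034013605442
{'t': 0.1, 'joint_pos': array([-1.38348272e+00,  5.28356163e-01,  1.43379321e+00, -4.36865832e-05,
        1.18139089e+00, -1.78506910e-01]), 'qvel': array([ 3.15909791e-04, -1.94798759e-03, -3.24694959e-03, -8.68275611e-05,
        2.22587799e-03, -1.92406913e-04]), 'joint_efforts': array([-2.73730338e-04, -4.40986919e+01, -1.77150428e+01,  6.35060831e-02,
        5.33646403e-02, -3.44850787e-05]), 'ee_pos': array([ 0.22345753, -0.58297214,  0.2216739 ]), 'tcp_rot': array([[ 9.33824679e-01,  3.57730775e-01, -4.02393883e-04],
       [ 3.57730871e-01, -9.33822784e-01,  1.90601935e-03],
       [ 3.06077204e-04, -1.92383662e-03, -9.99998103e-01]]), 'contact_force': array([-0.14357405, -0.32948119,  0.71373053]), 'ft_torque': array([-0.02020485,  0.02972657,  0.01041495]), 'grasp_force': 0.0, 'grip_width': 1.0008988498030105}
```

View pics/scene0.png

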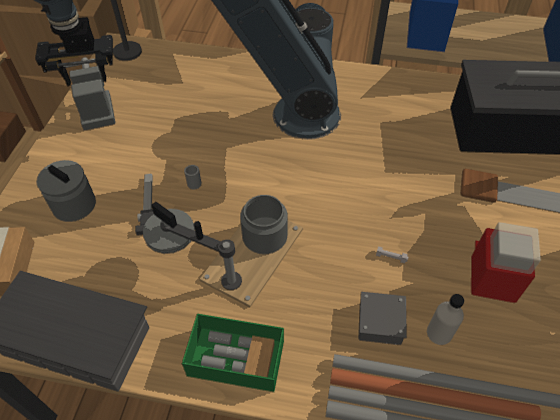

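View pics/top0.png

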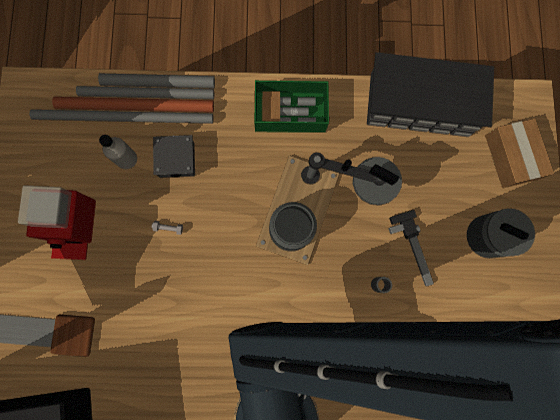

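The top view shows the bolt at (167,228), the mouth at (294,226), the post top at (317,160), the handle pin at about (348,165), and the grip bar at (384,174) over the cap at (378,181). In the scene view the bolt is at (392,255), the mouth at (264,212), the post at (227,247), the pin at (199,230), and the bar at (163,213).

```bash
cat > h.py <<'E'
from plant import robot, imaging, job
import cv2,numpy as np
from scipy.spatial.transform import Rotation as Ro
def cloud(n,d):
    c=imaging.get_calibration(n); v,u=np.mgrid[:420,:560]
    P=np.stack([(u-c['cx'])/c['fx']*d,(v-c['cy'])/c['fy']*d,d],-1)
    return (P-c['t'])@c['R']
def ray(n,u,v,z):
    c=imaging.get_calibration(n); o=-c['R'].T@c['t']; r=c['R'].T@np.array([(u-c['cx'])/c['fx'],(v-c['cy'])/c['fy'],1])
    return o+r*(z-o[2])/r[2]
def proj(n,X):
    c=imaging.get_calibration(n); p=c['R']@np.array(X)+c['t']; return p[:2]/p[2]*c['fx']+[c['cx'],c['cy']]
def delta(pos,xaxis=None,yaxis=None):
    """shift mm in tool axes + yaw deg (about tool z, pointing down) to reach TCP pos, tool y along yaxis angle"""
    s=robot.sense(); R=s['tcp_rot']; sh=R.T@(np.array(pos)-s['ee_pos'])*1000
    out=[np.round(sh,1)]
    if yaxis is not None:
        y=R[:,1]; cur=np.arctan2(y[1],y[0]); e=np.degrees(-(yaxis-cur)); e=(e+90)%180-90; out.append(round(e,1))
    return out
E
python3 - <<'E'
from h import *
for n in("scene","top"):
    f=np.load(f"pics/{n}0.npz"); d=f['d']; P=cloud(n,d); hsv=cv2.cvtColor(f['p'],cv2.COLOR_RGB2HSV)
    x,y,z=P[...,0],P[...,1],P[...,2]
    print(n,'board',np.median(z[200:260,:][(abs(z[200:260])<.02)]))
    # bolt: height 8..30mm in window
    u,v=(392,255) if n=="scene" else (167,228)
    b=ray(n,u,v,.012)
    m=(np.hypot(x-b[0],y-b[1])<.07)&(z>.006)&(z<.04)
    q=P[m]; (c,sz,a)=cv2.minAreaRect(q[:,:2].astype(np.float32)); w=np.linalg.eigh(np.cov(q[:,:2].T))[1][:,1]
    print('bolt',b,c,sz,a,'axis',w,m.sum(),q[:,2].max())
    # rim
    u,v=(264,212) if n=="scene" else (294,226)
    b=ray(n,u,v,.122); m=(np.hypot(x-b[0],y-b[1])<.075)&(z>.114)&(z<.128)
    c,r=cv2.minEnclosingCircle(P[m][:,:2].astype(np.float32)); print('rim',b,c,r,m.sum(),np.median(z[m]))
    for nm,(u,v),h0,h1 in [('post',(227,247) if n=="scene" else (317,160),.135,.22),('pin',(199,230) if n=="scene" else (348,165),.20,.23),('bar',(163,213) if n=="scene" else (384,174),.195,.23),('cap',(165,230) if n=="scene" else (378,181),.13,.148)]:
        b=ray(n,u,v,(h0+h1)/2); m=(np.hypot(x-b[0],y-b[1])<(.03 if nm!='bar' and nm!='cap' else .06 if nm=='bar' else .1))&(z>h0)&(z<h1)
        q=P[m]; 
        if len(q)>4: print(nm,b,cv2.minAreaRect(q[:,:2].astype(np.float32)),len(q),np.percentile(q[:,2],[5,50,95]), cv2.minEnclosingCircle(q[:,:2].astype(np.float32)))
    np.save(f"pics/P{n}.npy",P)
E
```

```text
scene board 0.00026844437297955426
bolt [0.49321288 0.30353567 0.012     ] (0.4913700819015503, 0.2994146943092346) (0.1253516674041748, 0.09548428654670715) 32.125728607177734 axis [0.1462627  0.98924578] 223 0.028945418230760234
rim [ 0.50024122 -0.02848759  0.122     ] (0.49586576223373413, -0.032166916877031326) 0.05199145898222923 293 0.12031097869743419
post [ 0.65214319 -0.07882474  0.1775    ] ((0.647217333316803, -0.08319605141878128), (0.04053274169564247, 0.03706147149205208), 54.54267883300781) 278 [0.15218425 0.16935254 0.17659958] ((0.6491060853004456, -0.08665422350168228), 0.02241453155875206)
pin [ 0.64378902 -0.14113113  0.215     ] ((0.6289595365524292, -0.1518433690071106), (0.018201202154159546, 0.015201108530163765), 46.998939514160156) 59 [0.20161693 0.21324931 0.21832138] ((0.6276981830596924, -0.1506671905517578), 0.009585394524037838)
bar [ 0.61223781 -0.23477216  0.2125    ] ((0.6064611077308655, -0.2379390001296997), (0.06486190855503082, 0.01770149916410446), 62.54871368408203) 251 [0.19673901 0.2130484  0.21733091] ((0.6094092726707458, -0.23948714137077
[... 954 characters left out ...]
57, -0.1517610251903534), (0.013606995344161987, 0.014340495690703392), 3.893558979034424) 46 [0.2022988  0.21357624 0.21827313] ((0.6223683953285217, -0.1520041525363922), 0.007792751304805279)
bar [ 0.59736374 -0.23506781  0.2125    ] ((0.5992102026939392, -0.2385469377040863), (0.06321197748184204, 0.017620988190174103), 63.7043342590332) 252 [0.1974495 0.2128385 0.2161965] ((0.6000653505325317, -0.2391365021467209), 0.03203041851520538)
cap [ 0.59781293 -0.24013796  0.139     ] ((0.5992582440376282, -0.23982912302017212), (0.11732551455497742, 0.12010106444358826), 69.91230010986328) 1273 [0.13572082 0.13998629 0.14323464] ((0.5992408394813538, -0.23957207798957825), 0.06114973872900009)
```

```bash
python3 - <<'E'
import cv2
a=cv2.imread('pics/top0.png')[130:270,130:420]; b=cv2.imread('pics/scene0.png')[150:300,120:420]
a=cv2.resize(a,(600,290),interpolation=2); b=cv2.resize(b,(600,300),interpolation=2)
cv2.imwrite('pics/crop1.png',cv2.vconcat([a,b]))
E
```

```text
(no output)
```

View pics/crop1.png

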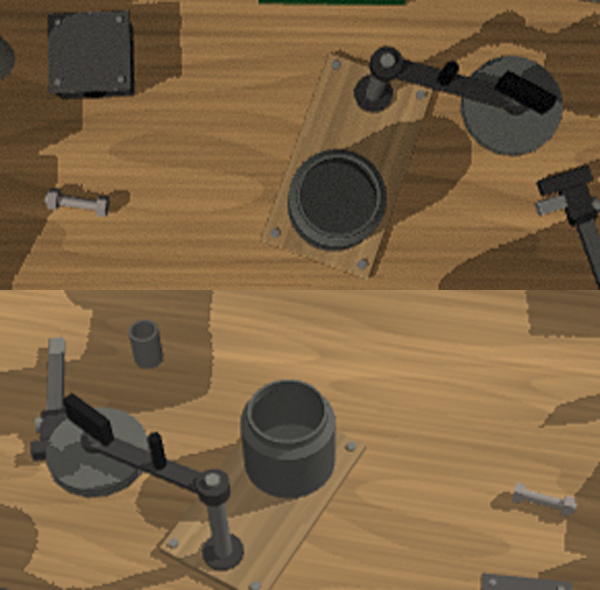

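The crop confirms the layout: bolt nearly along y, tool pin and bar clear of everything, and the wrench just right of the cap. The two views disagree by about 7 mm in x, so I average them and correct close by.

```bash
python3 - <<'E'
from h import *
B=[]
for n,(u0,u1,v0,v1) in (("scene",(368,415,238,272)),("top",(145,190,212,242))):
    p=np.load(f"pics/{n}0.npz")['p']; h=cv2.cvtColor(p,cv2.COLOR_RGB2HSV)
    m=np.zeros((420,560),np.uint8); m[v0:v1,u0:u1]=((h[...,1]<70)&(h[...,2]>60))[v0:v1,u0:u1]
    nn,l,st,ce=cv2.connectedComponentsWithStats(m); k=1+st[1:,4].argmax(); v,u=np.nonzero(l==k)
    q=np.array([ray(n,a,b,.014)[:2] for a,b in zip(u,v)]); r=cv2.minAreaRect(q.astype(np.float32)); w=np.linalg.eigh(np.cov(q.T))[1][:,1]
    print(n,len(u),st[k],r,w); B.append(r[0])
b=np.mean(B,0); print(b)
print(delta([*b,.15],yaxis=np.arctan2(-.12,.99)), robot.sense()['tcp_rot'])
print(delta([.45,-.2,.3]))
E
```

```text
scene 203 [376 247  33  16 203] ((0.4938245713710785, 0.3031715750694275), (0.08060304820537567, 0.028735831379890442), 82.16915893554688) [0.12265442 0.99244944]
top 169 [152 222  30  13 169] ((0.48648449778556824, 0.30319300293922424), (0.07914208620786667, 0.022530805319547653), 82.21629333496094) [0.13847676 0.99036568]
[0.49015453 0.30318229]
[array([ 566. , -732. ,   73.3]), np.float64(-62.1)] [[ 9.33824679e-01  3.57730775e-01 -4.02393883e-04]
 [ 3.57730871e-01 -9.33822784e-01  1.90601935e-03]
 [ 3.06077204e-04 -1.92383662e-03 -9.99998103e-01]]
[array([ 348.6, -276.7,  -77.7])]
```

```bash
python3 -m creep '[[[10,-10,-60],[0,0,-10],100],[[60,-45,-78],[0,0,-20],100],[[110,-90,-78],[0,0,-30],100],[[155,-125,-78],[0,0,-40],100],[[205,-165,-78],[0,0,-50],100]]' 30; python3 -c "
from h import *
print(delta([.45,-.1,.3],yaxis=np.arctan2(-.12,.99)),delta([.49,.303,.15]))"
```

```text
t: 0.72
ee_pos: [0.3556, -0.3559, 0.3003]
tcp_rot: [[0.321, 0.947, 0.0], [0.947, -0.321, 0.0], [0.0, -0.0, -1.0]]
contact_force: [0.9, -0.8, 1.1]
grip_width: 1.003
grasp_force: 0.0
[array([272.6,   7.1,   0.4]), np.float64(-11.8)] [array([667. , -84.5, 150.6])]
```

```bash
python3 -m creep '[[[60,0,0],[0,0,-6],100],[[120,0,0],[0,0,-12],100],[[180,-5,0],[0,0,-12],100],[[240,-15,0],[0,0,-12],100],[[300,-25,0],[0,0,-12],100]]'; python3 -c "
from h import *
print(delta([.49,.303,.13],yaxis=np.arctan2(-.13,.99)))"
```

```text
t: 1.35
ee_pos: [0.4292, -0.0641, 0.3004]
tcp_rot: [[0.123, 0.992, -0.0], [0.992, -0.123, 0.0], [0.0, -0.0, -1.0]]
contact_force: [1.5, -0.3, 0.1]
grip_width: 0.999
grasp_force: 0.0
[array([371.8,  15.2, 170.4]), np.float64(0.4)]
```

```bash
python3 -m creep '[[[60,3,0],[0,0,0],100],[[120,6,10],[0,0,0],100],[[180,9,30],[0,0,0],100],[[236,12,60],[0,0,0],100],[[290,14,90],[0,0,0],100]]' >/dev/null; python3 -m creep '[[[45,1,40],[0,0,0],100],[[82,1,80],[0,0,0],100],[[82,1,80],[0,0,0],100]]'; python3 - <<'E'
from h import *
print(delta([.49,.303,.01]))
ims=[]
for n in("scene","top"):
    p,d=imaging.capture(n); u,v=proj(n,robot.sense()['ee_pos']); print(n,u,v); np.savez(f"pics/{n}1.npz",p=p,d=d)
    u,v=int(u),int(v); c=p[v-70:v+70,u-90:u+90,::-1]; cc=cv2.resize(c,None,fx=4,fy=4,interpolation=2)[:,:]; cc=cv2.resize(cc,(400,311)); cv2.drawMarker(cc,(200,155),(0,0,255),0,10); ims.append(cc)
cv2.imwrite("pics/b1.png",cv2.hconcat(ims))
E
```

```text
t: 2.35
ee_pos: [0.4869, 0.3014, 0.1272]
tcp_rot: [[0.119, 0.993, -0.007], [0.993, -0.119, -0.003], [-0.003, -0.007, -1.0]]
contact_force: [-0.4, -0.8, 0.0]
grip_width: 1.0
grasp_force: 0.0
[array([  2.3,   3.7, 117.2])]
scene 398.8070028478438 226.76040424653502
top 156.79906397657186 221.0939206437485
```

View pics/b1.png

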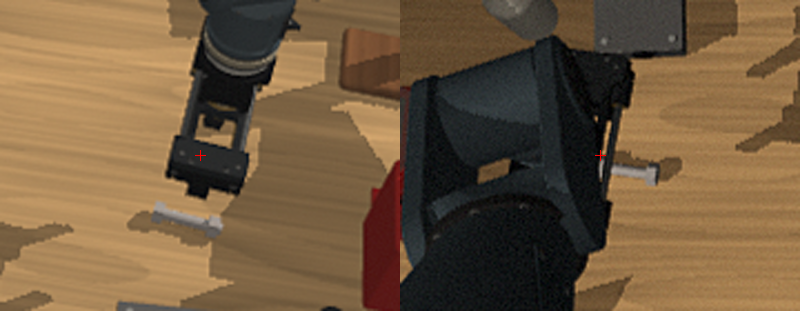

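The gripper straddles the bolt: in the scene half the bolt is at (188,218), below the fingertips. I'm descending and closing.

```bash
python3 -m creep '[[[2,4,50],[0,0,0],100],[[2,4,100],[0,0,0],100],[[2,4,121],[0,0,0],100],[[2,4,121],[0,0,0],60],[[2,4,121],[0,0,0],0]]' 35; python3 -m creep '[[[0,0,0],[0,0,0],0],[[0,0,0],[0,0,0],0],[[0,0,0],[0,0,0],0],[[0,0,0],[0,0,0],0],[[0,0,0],[0,0,0],0]]'
```

```text
t: 3.08
ee_pos: [0.4955, 0.3015, 0.0122]
tcp_rot: [[0.124, 0.992, 0.003], [0.992, -0.124, 0.001], [0.002, 0.003, -1.0]]
contact_force: [0.5, -0.2, 0.0]
grip_width: 0.853
grasp_force: 0.0
t: 3.7
ee_pos: [0.4938, 0.3018, 0.0101]
tcp_rot: [[0.122, 0.992, -0.0], [0.992, -0.122, -0.0], [-0.0, -0.0, -1.0]]
contact_force: [0.4, 0.3, -1.3]
grip_width: 0.29
grasp_force: 0.0
```

```bash
python3 -m creep '[[[0,0,6],[0,0,0],30],[[0,0,6],[0,0,0],0],[[0,0,6],[0,0,0],0],[[0,0,6],[0,0,0],0],[[0,0,6],[0,0,0],0]]' 35;python3 -m creep '[[[0,0,0],[0,0,0],0],[[0,0,-10],[0,0,0],0],[[0,0,-60],[0,0,0],0],[[0,0,-110],[0,0,0],0],[[0,0,-150],[0,0,0],0]]'; python3 -c "
from h import *
print(delta([.4926,-.032,.2]))"
```

```text
t: 4.32
ee_pos: [0.4938, 0.3017, 0.004]
tcp_rot: [[0.123, 0.992, -0.0], [0.992, -0.123, -0.0], [-0.0, -0.0, -1.0]]
contact_force: [-0.2, 0.5, -2.3]
grip_width: 0.15
grasp_force: 35.0
t: 4.95
ee_pos: [0.4942, 0.3019, 0.1569]
tcp_rot: [[0.122, 0.992, 0.002], [0.992, -0.122, 0.001], [0.001, 0.002, -1.0]]
contact_force: [0.8, 0.6, -0.8]
grip_width: 0.148
grasp_force: 35.0
[array([-331.5,   39.4,  -43.4])]
```

```bash
python3 -m creep '[[[-50,6,-55],[0,0,0],0],[[-105,12,-75],[0,0,0],0],[[-160,18,-75],[0,-10,0],0],[[-215,25,-75],[0,-20,0],0],[[-265,31,-75],[0,-30,0],0]]'; python3 - <<'E'
from h import *
s=robot.sense(); R=s['tcp_rot']; print(np.round(delta([.4926,-.037,.21]),1)); 
E
```

```text
t: 5.58
ee_pos: [0.4924, 0.0331, 0.231]
tcp_rot: [[0.109, 0.992, -0.059], [0.857, -0.124, -0.5], [-0.504, 0.004, -0.864]]
contact_force: [-0.7, 0.1, -1.2]
grip_width: 0.144
grasp_force: 35.0
[[-49.5   8.8  53.2]]
```

```bash
python3 -m creep '[[[-25,4,27],[0,-10,0],0],[[-50,9,53],[0,-10,0],0],[[-50,9,53],[0,-10,0],0],[[-50,9,53],[0,-10,0],0]]'; python3 - <<'E'
from h import *
print(np.round(delta([.4926,-.037,.129]),1))
ims=[]
for n in("scene","top"):
    p,d=imaging.capture(n); u,v=proj(n,[.4926,-.032,.135]); print(n,u,v); np.savez(f"pics/{n}2.npz",p=p,d=d)
    u,v=int(u),int(v); c=p[v-70:v+70,u-90:u+90,::-1]; cc=cv2.resize(c,(400,311),interpolation=2); cv2.drawMarker(cc,(200,155),(0,0,255),0,10); ims.append(cc)
cv2.imwrite("pics/m1.png",cv2.hconcat(ims))
E
```

```text
t: 6.08
ee_pos: [0.4927, -0.0352, 0.2088]
tcp_rot: [[0.095, 0.992, -0.078], [0.761, -0.123, -0.637], [-0.642, 0.001, -0.767]]
contact_force: [0.6, 0.1, -0.8]
grip_width: 0.151
grasp_force: 35.0
[[49.8  0.  62.3]]
scene 263.1058231738778 206.16708997172228
top 293.4851389772572 221.8770298793151
```

View pics/m1.png

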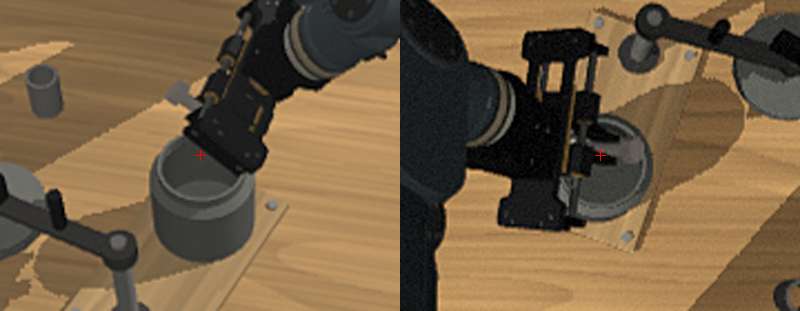

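The bolt is held tilted above the mouth: the rim centre is near (607,167) in the right half, and the left half shows the bolt head sticking up at (180,95). There is ample margin, so I'm lowering and releasing.

```bash
python3 -m creep '[[[20,0,25],[0,0,0],0],[[40,0,50],[0,0,0],0],[[50,0,62],[0,0,0],0],[[50,0,62],[0,0,0],0],[[50,0,62],[0,0,0],0]]'; python3 -m creep '[[[0,0,0],[0,0,0],35],[[0,0,0],[0,0,0],35],[[0,0,0],[0,0,0],35],[[0,0,0],[0,0,0],35]]'; python3 -m creep '[[[0,0,-30],[0,0,0],35],[[0,0,-80],[0,0,0],35],[[0,0,-130],[0,0,0],35],[[0,0,-170],[0,10,0],35],[[0,0,-170],[0,20,0],35]]'; python3 - <<'E'
from h import *
ims=[]
for n in("scene","top"):
    p,d=imaging.capture(n); u,v=proj(n,[.4926,-.032,.135]);  np.savez(f"pics/{n}3.npz",p=p,d=d)
    u,v=int(u),int(v); c=p[v-70:v+70,u-90:u+90,::-1]; cc=cv2.resize(c,(400,311),interpolation=2); ims.append(cc)
cv2.imwrite("pics/m2.png",cv2.hconcat(ims))
E
```

```text
t: 6.8
ee_pos: [0.4931, -0.0368, 0.1296]
tcp_rot: [[0.095, 0.993, -0.077], [0.76, -0.122, -0.638], [-0.643, 0.002, -0.766]]
contact_force: [0.5, 1.1, -1.3]
grip_width: 0.15
grasp_force: 35.0
t: 7.3
ee_pos: [0.4923, -0.037, 0.1288]
tcp_rot: [[0.094, 0.992, -0.079], [0.76, -0.123, -0.638], [-0.643, 0.0, -0.766]]
contact_force: [0.4, -0.5, -0.2]
grip_width: 0.348
grasp_force: 0.0
t: 7.92
ee_pos: [0.5082, 0.0742, 0.2617]
tcp_rot: [[0.113, 0.993, -0.033], [0.935, -0.118, -0.334], [-0.336, 0.007, -0.942]]
contact_force: [-0.8, -0.1, -1.0]
grip_width: 0.352
grasp_force: 0.0
```

View pics/m2.png

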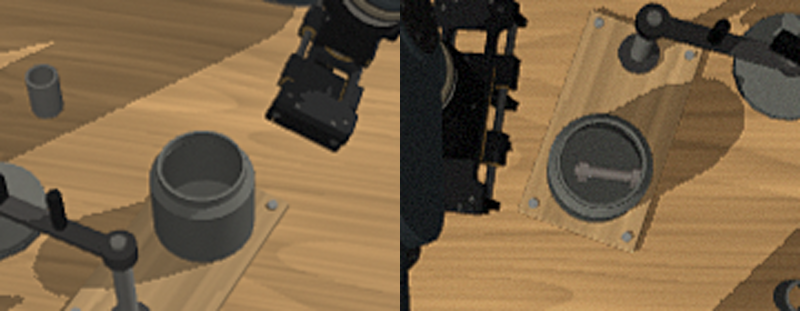

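The bolt lies inside the canister, at (608,172) in the right half. Next is the handle pin.

```bash
cat >> h.py <<'E'
def target(pos,yang):
    """tool shift mm, rotvec deg to TCP pos with tool down and tool y at world angle yang (deg)"""
    s=robot.sense(); R=s['tcp_rot']; a=np.radians(yang); y=np.array([np.cos(a),np.sin(a),0]); z=np.array([0,0,-1.]); T=np.c_[np.cross(y,z),y,z]
    return np.round(R.T@(np.array(pos)-s['ee_pos'])*1000,1), np.round(np.degrees(Ro.from_matrix(R.T@T).as_rotvec()),1), np.round(s['joint_pos'],2)
E
python3 -c "
from h import *
print(target([.6255,-.152,.27],-14.7))"
```

```text
(array([-195.4,  146.1,   62.6]), array([ 1.6, 19.9,  7.3]), array([ 0.12,  0.4 ,  1.61, -0.36,  1.24,  0.38]))
```

```bash
python3 -m creep '[[[-45,34,8],[1,10,4],75],[[-90,67,22],[2,20,7],75],[[-135,101,37],[2,20,7],75],[[-175,131,52],[2,20,7],75],[[-195,146,62],[2,20,7],75]]'; python3 -m creep '[[[0,0,0],[0,0,0],75],[[0,0,0],[0,0,0],75]]'; python3 - <<'E'
from h import *
print(target([.6255,-.152,.27],-14.7))
ims=[]; X=robot.sense()['ee_pos']
for n in("scene","top"):
    p,d=imaging.capture(n); u,v=proj(n,X); print(n,u,v,proj(n,[.6255,-.152,.214]));  np.savez(f"pics/{n}4.npz",p=p,d=d)
    P=cloud(n,d); 
    # finger tip points: near TCP, z within 25mm of the tip
    m=(np.hypot(P[...,0]-X[0],P[...,1]-X[1])<.08)&(abs(P[...,2]-X[2]-.008)<.012); print(m.sum(), (P[m]-X)[:, :2].mean(0) if m.any() else '', cv2.minAreaRect((P[m]-X)[:,:2].astype(np.float32)) if m.sum()>3 else '')
    u,v=int(u),int(v); c=p[v-60:v+60,u-77:u+77,::-1]; cc=cv2.resize(c,(400,311),interpolation=2); cv2.drawMarker(cc,(200,155),(0,0,255),0,10); ims.append(cc)
cv2.imwrite("pics/p1.png",cv2.hconcat(ims))
E
```

```text
t: 8.65
ee_pos: [0.6257, -0.1521, 0.2652]
tcp_rot: [[0.249, 0.968, -0.017], [0.968, -0.249, 0.002], [-0.002, -0.017, -1.0]]
contact_force: [0.4, 0.7, -0.3]
grip_width: 0.735
grasp_force: 0.0
t: 8.9
ee_pos: [0.6244, -0.1478, 0.2659]
tcp_rot: [[0.246, 0.969, -0.017], [0.969, -0.246, 0.004], [-0.0, -0.017, -1.0]]
contact_force: [0.7, -0.9, 0.9]
grip_width: 0.751
grasp_force: 0.0
(array([-3.8,  2.1, -4.1]), array([-1. ,  0. ,  0.5]), array([-0.4 ,  0.52,  1.32, -0.  ,  1.32, -0.16]))
scene 195.59039031549472 208.54815494981165 [196.64887921 222.88523391]
75 [-0.00010111  0.00777592] ((0.0033442825078964233, 0.0023901648819446564), (0.021321499720215797, 0.08615288883447647), 75.81109619140625)
top 350.6759887501531 155.31431234287385 [348.10620749 161.23894954]
0
```

View pics/p1.png

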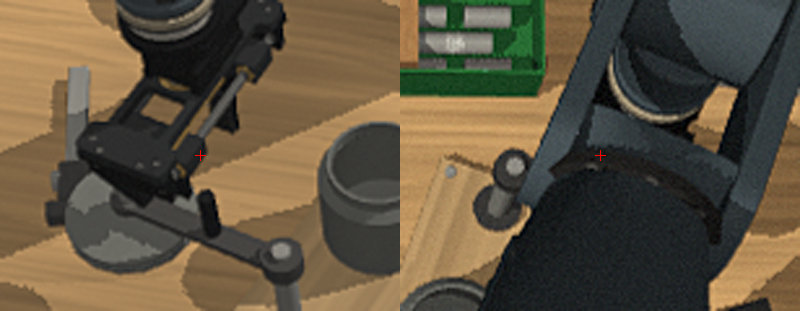

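Scene depth on the fingertips puts them within 3 mm of the reported TCP. The pin top at (205,195) in the left half matches the averaged estimate, so I'm descending.

```bash
python3 -m creep '[[[-3,2,40],[-1,0,0],75],[[-3,2,80],[-1,0,0],75],[[-3,2,88],[-1,0,0],75],[[-3,2,88],[-1,0,0],75]]'; python3 -c "
from h import *
print(target([.6255,-.152,.177],-14.7))"
```

```text
t: 9.5
ee_pos: [0.6258, -0.1518, 0.1798]
tcp_rot: [[0.245, 0.969, 0.004], [0.969, -0.245, -0.002], [-0.0, 0.004, -1.0]]
contact_force: [1.2, 0.4, 0.1]
grip_width: 0.751
grasp_force: 0.0
(array([-0.3, -0.3,  2.8]), array([0.3, 0. , 0.5]), array([-0.41,  0.6 ,  1.43,  0.  ,  1.11, -0.16]))
```

```bash
python3 -m creep '[[[0,0,2],[0,0,0],5],[[0,0,2],[0,0,0],5],[[0,0,2],[0,0,0],5],[[0,0,2],[0,0,0],5],[[0,0,2],[0,0,0],5]]' 20;  python3 -m creep '[[[0,0,0],[0,0,0],5],[[0,0,0],[0,0,0],5]]' ; python3 - <<'E'
from h import *
s=robot.sense(); print(s['ft_torque'])
p,d=imaging.capture("scene"); 
E
```

```text
t: 10.12
ee_pos: [0.6256, -0.1525, 0.1774]
tcp_rot: [[0.246, 0.969, 0.004], [0.969, -0.246, -0.001], [-0.0, 0.005, -1.0]]
contact_force: [-0.0, 0.0, 0.5]
grip_width: 0.268
grasp_force: 0.0
t: 10.38
ee_pos: [0.6256, -0.1525, 0.1772]
tcp_rot: [[0.246, 0.969, 0.004], [0.969, -0.246, -0.001], [-0.0, 0.004, -1.0]]
contact_force: [1.1, -0.4, 0.8]
grip_width: 0.178
grasp_force: 20.1
[ 0.01929669 -0.03872325  0.00436861]
```

```bash
python3 -m creep '[[[0.3,-6.1,0],[0,0,5],5],[[1.1,-12.2,0],[0,0,10],5],[[4.2,-23.9,0],[0,0,20],5],[[9.4,-35,0],[0,0,30],5],[[16.4,-45,0],[0,0,40],5]]' 25; python3 -m creep '[[[1.1,-12.2,0],[0,0,10],5],[[4.2,-23.9,0],[0,0,20],5],[[9.4,-35,0],[0,0,30],5],[[16.4,-45,0],[0,0,40],5],[[16.4,-45,0],[0,0,40],5]]'; python3 - <<'E'
from h import *
s=robot.sense(); C=np.array([.6434,-.0848]); e=s['ee_pos'][:2]-C; print(np.hypot(*e),np.degrees(np.arctan2(e[1],e[0])),s['ft_torque'],s['joint_pos'])
E
```

```text
t: 11.05
ee_pos: [0.5875, -0.1268, 0.1772]
tcp_rot: [[0.815, 0.58, 0.008], [0.58, -0.815, -0.004], [0.004, 0.008, -1.0]]
contact_force: [3.9, -1.3, -2.9]
grip_width: 0.177
grasp_force: 25.2
t: 11.68
ee_pos: [0.5738, -0.0787, 0.1772]
tcp_rot: [[0.997, -0.072, 0.006], [-0.072, -0.997, -0.001], [0.006, 0.0, -1.0]]
contact_force: [2.4, 2.3, 1.5]
grip_width: 0.173
grasp_force: 25.3
0.06987319975107043 174.99704255708025 [ 0.40467527 -0.22459899 -0.1676656 ] [-0.32992621  0.51986927  1.60033216  0.00166403  1.0155929   1.31229654]
```

```bash
python3 -m creep '[[[0.5,-8.5,0],[0,0,7],5],[[2.1,-16.9,0],[0,0,14],5],[[2.1,-16.9,0],[0,0,14],5]]' 25; cat > cap.py <<'E'
from h import *
C=np.array([.6434,-.0848]); s=robot.sense(); e=s['ee_pos'][:2]-C; print('pin',np.degrees(np.arctan2(e[1],e[0])),s['contact_force'])
def circ(q):
    A=np.c_[2*q,np.ones(len(q))]; x=np.linalg.lstsq(A,(q**2).sum(1),rcond=None)[0]; return x[:2],np.sqrt(x[2]+x[:2]@x[:2])
for n,o in (("scene",(.4959,-.0322)),("top",(.4894,-.0324))):
    p,d=imaging.capture(n); np.savez(f"pics/{n}5.npz",p=p,d=d); P=cloud(n,d)
    m=(np.hypot(P[...,0]-.492,P[...,1]+.033)<.085)&(P[...,2]>.125)&(P[...,2]<.15)
    q=P[m][:,:2].astype(np.float32)
    if len(q)<20: print(n,len(q)); continue
    r=cv2.minAreaRect(q); h=cv2.convexHull(q)[:,0]; c,R=circ(h)
    print(n,len(q),np.median(P[m][:,2]),'rect-mouth mm',np.round((np.array(r[0])-o)*1000,1),r[1],'circ',np.round((c-o)*1000,1),R)
E
python3 cap.py
```

```text
t: 12.05
ee_pos: [0.577, -0.063, 0.1772]
tcp_rot: [[0.951, -0.309, 0.005], [-0.309, -0.951, -0.002], [0.006, -0.0, -1.0]]
contact_force: [1.7, -0.9, 1.9]
grip_width: 0.172
grasp_force: 25.3
pin 161.79111375869869 [ 1.68265806 -0.91365871  1.91347093]
scene 259 0.138807618374638 rect-mouth mm [13.  25.4] (0.06081939861178398, 0.13402561843395233) circ [ 2.2 -3.6] 0.061623446647656135
top 0
```

```bash
python3 -m creep '[[[0,0,0],[0,0,0],50],[[0,0,0],[0,0,0],50],[[0,0,0],[0,0,0],50],[[0,0,-40],[0,0,0],50],[[0,0,-90],[0,0,0],50]]'; python3 -m creep '[[[-10,-50,-20],[0,0,0],80],[[-20,-105,-20],[0,0,0],80],[[-30,-160,-20],[0,0,0],80],[[-40,-205,-20],[0,0,0],80],[[-40,-205,-20],[0,0,0],80]]'; python3 cap.py; python3 - <<'E'
from h import *
for n in("scene","top"):
    f=np.load(f"pics/{n}5.npz"); P=cloud(n,f['d']); b=np.array([.4926,-.032])
    m=(np.hypot(P[...,0]-b[0],P[...,1]-b[1])<.05)&(P[...,2]>.19)&(P[...,2]<.225); q=P[m]
    if len(q): print(n,cv2.minAreaRect(q[:,:2].astype(np.float32)),len(q),np.percentile(q[:,2],95))
cv2.imwrite("pics/c1.png",cv2.hconcat([cv2.resize(np.load(f"pics/{n}5.npz")['p'][a:a+140,b:b+180,::-1],(400,311)) for n,a,b in(("scene",130,170),("top",140,210))]))
E
```

```text
t: 12.78
ee_pos: [0.5748, -0.0623, 0.2664]
tcp_rot: [[0.95, -0.313, -0.0], [-0.313, -0.95, -0.0], [-0.0, 0.0, -1.0]]
contact_force: [0.6, 0.1, -0.6]
grip_width: 0.497
grasp_force: 0.0
t: 13.4
ee_pos: [0.6015, 0.148, 0.2864]
tcp_rot: [[0.951, -0.308, 0.003], [-0.308, -0.951, -0.001], [0.003, -0.0, -1.0]]
contact_force: [-0.4, 0.5, 0.8]
grip_width: 0.796
grasp_force: 0.0
pin 100.19231667080624 [-0.41373979  0.48958188  0.80977093]
scene 1036 0.14058416377207536 rect-mouth mm [-3.1  0.6] (0.12244029343128204, 0.11321678012609482) circ [-0.6 -1.6] 0.06032523852623798
top 1559 0.14049432373163143 rect-mouth mm [-1.8 -2.1] (0.11732762306928635, 0.11928238719701767) circ [-1.4 -2.1] 0.05970549176492246
scene ((0.4947360157966614, -0.032700903713703156), (0.019687123596668243, 0.06546610593795776), 58.50927734375) 278 0.2168674353582818
top ((0.48821499943733215, -0.034498997032642365), (0.01593153551220894, 0.06320644170045853), 58.26372146606445) 204 0.2171618207578897
```

View pics/c1.png

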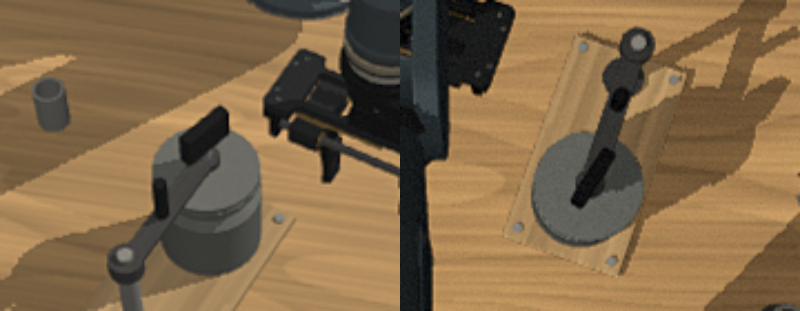

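The cap covers the mouth, about 2 mm off centre. The bar's centre is at (598,178) in the right half, long axis at 148°. I'm turning the wrist back 166° so one grasp covers the remaining 2.18 rad.

```bash
python3 -m creep '[[[0,0,-10],[0,0,-10],80],[[0,0,-20],[0,0,-20],80],[[0,0,-20],[0,0,-30],80],[[0,0,-20],[0,0,-40],80],[[0,0,-20],[0,0,-50],80]]' >/dev/null;  python3 -m creep '[[[0,0,0],[0,0,-10],80],[[0,0,0],[0,0,-20],80],[[0,0,0],[0,0,-30],80],[[0,0,0],[0,0,-40],80],[[0,0,0],[0,0,-50],80]]' ; python3 -c "
from h import *
print(target([.4915,-.0336,.26],58.4))"
```

```text
t: 14.75
ee_pos: [0.602, 0.1426, 0.3066]
tcp_rot: [[0.14, 0.99, 0.003], [0.99, -0.14, -0.002], [-0.001, 0.004, -1.0]]
contact_force: [-0.4, 0.3, -0.1]
grip_width: 0.802
grasp_force: 0.0
(array([-189.8,  -84.8,   46.6]), array([  0.1,   0.2, -66.5]), array([ 0.05,  0.44,  1.35, -0.  ,  1.35,  0.19]))
```

```bash
python3 -m creep '[[[-38,-17,6],[0,0,-10],80],[[-76,-34,12],[0,0,-20],80],[[-114,-51,25],[0,0,-30],80],[[-152,-68,40],[0,0,-40],80],[[-190,-85,46],[0,0,-50],80]]' >/dev/null;  python3 -m creep '[[[0,0,0],[0,0,-10],80],[[0,0,0],[0,0,-16.5],80],[[0,0,0],[0,0,-16.5],80],[[0,0,0],[0,0,-16.5],80]]' ; python3 - <<'E'
from h import *
print(target([.4915,-.0336,.18],58.4))
p,d=imaging.capture("scene"); P=cloud("scene",d); X=robot.sense()['ee_pos']
m=(np.hypot(P[...,0]-X[0],P[...,1]-X[1])<.08)&(abs(P[...,2]-X[2]-.008)<.012); print(m.sum(),cv2.minAreaRect((P[m]-X)[:,:2].astype(np.float32)))
E
```

```text
t: 15.88
ee_pos: [0.4906, -0.032, 0.2606]
tcp_rot: [[-0.849, 0.529, 0.004], [0.529, 0.849, -0.002], [-0.004, 0.001, -1.0]]
contact_force: [0.4, 0.9, -0.9]
grip_width: 0.801
grasp_force: 0.0
(array([-1.3, -1. , 80.6]), array([ 0. ,  0.2, -0.3]), array([-0.29,  0.3 ,  1.71, -0.  ,  1.13, -1.31]))
92 ((0.004524918273091316, 0.00022606179118156433), (0.09064295887947083, 0.020693793892860413), 57.76264953613281)
```

```bash
python3 -m creep '[[[-0.5,-0.5,40],[0,0,0],80],[[-0.5,-0.5,75],[0,0,0],80],[[-0.5,-0.5,80],[0,0,0],60],[[-0.5,-0.5,80],[0,0,0],40],[[-0.5,-0.5,80],[0,0,0],5]]' 30 ; python3 -m creep '[[[0,0,0],[0,0,0],5],[[0,0,0],[0,0,0],5],[[0,0,0],[0,0,0],5],[[0,0,0],[0,0,0],5],[[0,0,0],[0,0,0],5]]'
```

```text
t: 16.55
ee_pos: [0.4925, -0.0323, 0.1819]
tcp_rot: [[-0.85, 0.526, 0.007], [0.526, 0.85, -0.002], [-0.007, 0.002, -1.0]]
contact_force: [0.1, 0.0, -0.6]
grip_width: 0.548
grasp_force: 0.0
t: 17.18
ee_pos: [0.4911, -0.0323, 0.1808]
tcp_rot: [[-0.85, 0.526, 0.004], [0.526, 0.85, -0.002], [-0.004, 0.0, -1.0]]
contact_force: [-2.4, -1.8, 4.9]
grip_width: 0.184
grasp_force: 30.0
```

```bash
python3 -m creep '[[[0,0,0.9],[0,0,10],5],[[0,0,1.7],[0,0,20],5],[[0,0,2.6],[0,0,30],5],[[0,0,3.5],[0,0,40],5],[[0,0,3.5],[0,0,40],5]]' 30; python3 -c "
from h import *
s=robot.sense();print(s['ft_torque'],s['joint_pos'])"
```

```text
t: 17.8
ee_pos: [0.4916, -0.0319, 0.1773]
tcp_rot: [[-0.315, 0.949, 0.005], [0.949, 0.315, -0.001], [-0.003, 0.004, -1.0]]
contact_force: [-1.2, -0.2, 4.8]
grip_width: 0.187
grasp_force: 30.0
[-0.0546823   0.18760113 -0.1416597 ] [-2.92268400e-01  4.16063222e-01  1.81064931e+00  3.47295649e-04
  9.10090416e-01 -6.12611318e-01]
```

Forces are low and the position is steady, so I continue.

```bash
python3 -m creep '[[[0,0,0.9],[0,0,10],5],[[0,0,1.7],[0,0,20],5],[[0,0,2.6],[0,0,30],5],[[0,0,3.5],[0,0,40],5],[[0,0,3.5],[0,0,40],5]]';python3 -m creep '[[[0,0,0.9],[0,0,10],5],[[0,0,1.7],[0,0,20],5],[[0,0,2.6],[0,0,30],5],[[0,0,3.1],[0,0,36],5],[[0,0,3.1],[0,0,36],5]]'; python3 -c "
from h import *
s=robot.sense();print(s['ft_torque'],s['joint_pos'])"
```

```text
t: 18.42
ee_pos: [0.4923, -0.032, 0.1738]
tcp_rot: [[0.367, 0.93, 0.006], [0.93, -0.367, -0.001], [0.001, 0.006, -1.0]]
contact_force: [0.6, 0.3, 4.0]
grip_width: 0.185
grasp_force: 30.0
t: 19.05
ee_pos: [0.4927, -0.0324, 0.1707]
tcp_rot: [[0.843, 0.537, 0.007], [0.537, -0.843, -0.002], [0.005, 0.005, -1.0]]
contact_force: [3.0, -0.2, 2.1]
grip_width: 0.179
grasp_force: 30.0
[-0.13562335 -0.2907094  -0.1423634 ] [-2.92434905e-01  4.26994639e-01  1.81607755e+00  6.31561176e-05
  8.91234529e-01  7.10902936e-01]
```

```bash
python3 -m creep '[[[0,0,0.4],[0,0,5],5],[[0,0,0.8],[0,0,9],5],[[0,0,0.8],[0,0,9],5]]'; python3 -c "
from h import *
print(robot.sense()['ft_torque'])";python3 -m creep '[[[0,0,0.2],[0,0,3],5],[[0,0,0.2],[0,0,3],5],[[0,0,0.2],[0,0,3],5]]'; python3 -c "
from h import *
print(robot.sense()['ft_torque'])"
```

```text
t: 19.42
ee_pos: [0.4927, -0.0325, 0.17]
tcp_rot: [[0.917, 0.399, 0.007], [0.399, -0.917, -0.002], [0.006, 0.005, -1.0]]
contact_force: [3.0, -0.8, 3.7]
grip_width: 0.176
grasp_force: 30.0
[-0.24977603 -0.42082459  0.02913069]
t: 19.8
ee_pos: [0.4927, -0.0322, 0.1699]
tcp_rot: [[0.937, 0.349, 0.007], [0.349, -0.937, -0.002], [0.006, 0.004, -1.0]]
contact_force: [4.7, 1.6, 4.6]
grip_width: 0.178
grasp_force: 30.4
[ 0.12323239 -0.75678706  0.63923139]
```

The torque jumped to 0.64 N m at the expected angle, which is the stop. I'm releasing and checking.

```bash
python3 -m creep '[[[0,0,0],[0,0,0],30],[[0,0,0],[0,0,0],60],[[0,0,0],[0,0,0],80],[[0,0,0],[0,0,0],80],[[0,0,-20],[0,0,0],80]]'; python3 -m creep '[[[0,0,-50],[0,0,0],80],[[0,0,-100],[0,0,0],80],[[60,0,-120],[0,0,0],80],[[110,-10,-120],[0,0,0],80],[[110,-60,-120],[0,0,0],80]]';python3 -m creep '[[[-20,-50,0],[0,0,0],80],[[-40,-100,0],[0,0,0],80],[[-50,-150,0],[0,0,0],80],[[-50,-150,0],[0,0,0],80]]'; python3 cap.py; python3 - <<'E'
from h import *
for n in("scene","top"):
    f=np.load(f"pics/{n}5.npz"); P=cloud(n,f['d']); b=np.array([.4926,-.032])
    m=(np.hypot(P[...,0]-b[0],P[...,1]-b[1])<.05)&(P[...,2]>.18)&(P[...,2]<.225); q=P[m]
    if len(q): print(n,cv2.minAreaRect(q[:,:2].astype(np.float32)),len(q),np.percentile(q[:,2],95))
    m=(np.hypot(P[...,0]-.58,P[...,1]+.06)<.03)&(P[...,2]>.195)&(P[...,2]<.23); print('pin',P[m].mean(0))
cv2.imwrite("pics/c2.png",cv2.hconcat([cv2.resize(np.load(f"pics/{n}5.npz")['p'][a:a+140,b:b+180,::-1],(400,311)) for n,a,b in(("scene",130,170),("top",140,210))]))
E
```

```text
t: 20.42
ee_pos: [0.4897, -0.0316, 0.1882]
tcp_rot: [[0.938, 0.346, -0.001], [0.346, -0.938, 0.0], [-0.001, -0.0, -1.0]]
contact_force: [0.3, -0.3, -0.2]
grip_width: 0.663
grasp_force: 0.0
t: 21.05
ee_pos: [0.5772, 0.0622, 0.3089]
tcp_rot: [[0.939, 0.344, 0.007], [0.344, -0.939, -0.002], [0.006, 0.004, -1.0]]
contact_force: [-0.5, 0.3, -0.5]
grip_width: 0.799
grasp_force: 0.0
t: 21.55
ee_pos: [0.4716, 0.1882, 0.3089]
tcp_rot: [[0.937, 0.351, 0.002], [0.351, -0.937, -0.001], [0.002, 0.002, -1.0]]
contact_force: [0.3, 0.6, 1.3]
grip_width: 0.8
grasp_force: 0.0
pin 122.18051711278775 [0.32801166 0.64059123 1.28557888]
scene 1045 0.12988681946578015 rect-mouth mm [-3.1  4.2] (0.12271413207054138, 0.11267992109060287) circ [-0.6  0.6] 0.060678580177973084
top 1423 0.1296158663150535 rect-mouth mm [0.  0.5] (0.11791059374809265, 0.11734533309936523) circ [-0.2  0.1] 0.05940223286554718
scene ((0.4947415590286255, -0.03195333480834961), (0.06800713390111923, 0.016621040180325508), 23.63654136657715) 206 0.20664781488785416
pin [ 0.58235149 -0.06015949  0.20915033]
top ((0.4891228973865509, -0.032553039491176605), (0.06354784965515137, 0.016215089708566666), 23.13882064819336) 221 0.20620123789867117
pin [ 0.57331139 -0.06147311  0.21200758]
```

View pics/c2.png

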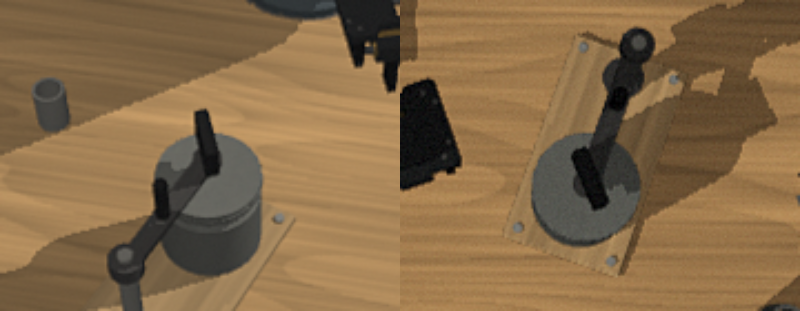

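The cap sits on the rim with its top at z = 0.130 and is centred within 1 mm. The bar, at (590,178), stands 137° from the arm, which is 2.40 rad. The robot is clear of everything.

```bash
python3 -c "
from plant import job
print(job.finish_job())"
```

```text
the job is handed in; nothing more can be done
None
```

The job is handed in at about 22 s, verdict not shown: the bolt is in the canister, and the cap measured within 1 mm of centre and screwed down to about 2.4 rad, with no bystander touched that I know of.

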